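# Spin-check a label-roll unwinder and brake it on its loading mark

## Robot

A 7-joint arm with a two-finger parallel gripper is mounted at the origin on the work surface. World frame = base frame: x ahead of the robot, y to its left, z up, the work surface at z = 0. Lengths are in m, angles in rad, forces in N, time in s.
With the tool pointing down it reaches from about 0.4 to 0.85 m from the base axis. Payload 4.5 kg.
Tool frame: the origin (TCP) lies midway between the tips of the shut fingers; the grasp point (between the pads) lies 19 mm behind it; z points along the fingers, y is the line along which they close (so a half turn about z gives the same grasp; the last joint's range is limited). The gripper opens to 88 mm and grips with 3 to 60 N. Pads are 18 mm wide; open, the fingers measure 123 mm over their backs; the gripper's body (75 mm by 187 mm) begins 45 mm behind the grasp point.
Start: joints at [-1.242, 0.689, -0.195, 1.565, 0.157, 0.902, -0.215], TCP at [0.182, 0.598, 0.239] pointing down, gripper open.
Joint ranges: [-3.01, 3.01], [-0.46, 2.08], [-1.47, 1.51], [0.13, 2.56], [-1, 4.14], [0.04, 2.09], [-2.66, 2.66]. Speed limits (rad/s): [2.57, 2.57, 3.14, 3.14, 3.14, 3.14, 3.14].

## Interface

Orientations are given as a unit quaternion [x, y, z, w].
In Python, from plant import get_state, viewer, workorder gives the robot as it stands. The module is installed in compiled form; this text tells all that it offers.
- The arm moves only by the tool step_arm, never from a script. Its argument "motion" is a list of rows, each an object of numbers: "wx", "wy", "wz": the turn, a rotation vector about the tool's x, y, z each as a share of 180 degrees, from -1 to 1; "dx", "dy", "dz": the shift along the tool's x, y, z each as a share of 8 cm, from -1 to 1; "claw": the finger opening in mm, from 0 to 88.1. A call has 1 to 8 rows; each row is the pose to reach, as a shift and turn from the pose commanded when the call began, along the tool's axes at that moment, turning the shorter way round; what a row does not reach only later rows make up. A row lasts 1/10 s, in which the tool goes at most 50 mm and 8.59 degrees, less where a joint would pass 70% of its speed; a pose out of reach is approached as far as the arm can. A call with a number of a shift or a turn outside -1 to 1 is refused whole. A call with a gripper value outside its range is refused whole. The fingers move at their own pace and stop on an object; "force" is the grip in N (left out, the last holds). Time passes only in rows, so rows that repeat a pose let the fingers close. It gives the time, the measured TCP pose, the force, the opening and the grip force at its end, in the units of the state.
- get_state(): the state, without advancing time (a new reading comes with each control period).
- viewer.snapshot(name): name is "scene" or "top" or "wrist"; returns (picture, depth): 400x640x3 uint8, red, green, blue; 400x640 float32, m along the optical axis (not along the pixel's ray), 0 where there is no reading.
- viewer.calibration(name): a dict with "vfov" (degrees; the focal length in pixels is half the picture's height over the tangent of half this angle, whatever the lens; pixels are square), "cx", "cy" (the principal point, pixels), "dist_coeffs" ([k1, k2, p1, p2, k3] as OpenCV has them; the pictures are not rectified), "extrinsics" (4x4, takes a point from camera to world coordinates). Camera axes: x right, y down, z forward; pixel columns grow to the right and rows downward; lengths in m; the calibration is good to about 2 mm. A picture is of the moment at which its call begins: read the wrist's pose just before it. calibration takes no time and is no camera call; for the wrist camera it gives the pose at the moment of the call.
- workorder.finish_job(): hands the job in; it is judged then, once.
The state is a dict: "clock": time; "q": joint angles; "qd": joint speeds; "joint_torque": joint torques, N m; "tool_pos": TCP position; "eef_rot": TCP orientation; "contact_force": force on the tool from outside, world axes, zero at the start; "moment": the same for the moment, N m; "opening": opening from 0.0 (shut) to 1.0 (fully open); "finger_force": force on a finger pad.
Only numpy, scipy, OpenCV 4.12 (cv2) and the standard library are available. Lean on these libraries where they do the work, as an engineer would, in place of code of your own. Each camera call takes 0.05 s, during which the arm holds its last target. There are 200 camera calls.

## Task

Check that the empty label-roll unwinder runs freely and park it for the next roll: with a fingertip, briskly flick one of its black pegs so that the white disc spins anticlockwise (seen from above), and take the finger away so that it runs on by itself while the blue stripe goes past the red pointer at least once. Then, on a later pass, stop the disc in one go with a fingertip pressed on its flat white rim, not by catching a peg, so that it comes to rest with the blue stripe in front of the red pointer, and nowhere else first; let go and leave it there. Leave everything else on the bench where it is.

Things in the scene. Friction and masses are not known exactly. Their poses are not given: they have to be found in the camera images.
- wheel (a joint): Turning angle of the white disc on its upright axle, rad; no end stops, keeps counting over many turns, grows anticlockwise seen from above. 0 and every multiple of 2 pi: stripe exactly in front of the pointer. Starts between -4.8 and -1.6, at rest. Runs very freely: left alone, 2 rad/s falls to 1 rad/s in about 5 to 7 s, and from 1 rad/s it still turns some 4 to 6 rad before it stops by itself.
- foot: Fixed grey round foot of the unwinder, 224 mm across; origin on the disc's axle at bench level, z up, its x axis points from the axle to the red pointer. An arm of the foot (40 mm wide, 10 mm high) carries the pointer, a red upright with an arrowhead on top, outside the disc's edge, 136 to 185 mm from the axle, its top 54 mm above the bench.
- disc: White plastic disc, 260 mm across, 10 mm thick, turning with the wheel joint about the upright axle; origin on the axle at its underside, x axis towards the blue stripe. Its flat top lies 42 mm above the bench. A hub on the axle, 52 mm across, rises to 62 mm above the bench. The flat rim from 75 to 130 mm from the axle is free all round, for braking. Pressed with a few newtons there it stops at once.
- stripe (a point): Middle of the outer end of the blue stripe, on the disc's top edge 130 mm from the axle. The stripe is 30 mm wide, runs in from the edge to 86 mm from the axle and turns with the disc; it is flush with the top.
- pointer (a point): The point just above the disc's edge, 130 mm from the axle, that the red arrowhead points at; fixed.
- peg_a: Black upright peg, 18 mm across, fixed on the disc 65 mm from the axle, from the disc's top (42 mm) up to 82 mm above the bench; origin at its foot. One of three, 120 degrees apart; this one stands 60 degrees anticlockwise of the stripe.
- peg_b: Black upright peg, 18 mm across, fixed on the disc 65 mm from the axle, from the disc's top (42 mm) up to 82 mm above the bench; origin at its foot. One of three, 120 degrees apart; this one stands 180 degrees anticlockwise of the stripe.
- peg_c: Black upright peg, 18 mm across, fixed on the disc 65 mm from the axle, from the disc's top (42 mm) up to 82 mm above the bench; origin at its foot. One of three, 120 degrees apart; this one stands 300 degrees anticlockwise of the stripe.
- core: Bystander: loose cardboard tube, 84 mm across, 50 mm high, standing; origin under its centre.
- marker: Bystander: blue and white marker pen, 133 mm long, 16 mm thick, lying along its x; origin under its middle.
- label_roll: Bystander: paper label roll, 110 mm across, 75 mm high, standing on end; origin under its centre.
- sanitiser: Bystander: bottle, 64 mm across, 150 mm high; origin under its centre.
- gift_box: Bystander: white gift box with gold dots, 80 x 80 x 77 mm; origin under its centre.
- mug: Bystander: blue mug, 80 mm across, 90 mm high, handle at its +y; origin under its centre.
- stapler: Bystander: red and black stapler, 130 mm long, 55 mm high, lying along its x; origin under its middle.

How it is judged:
By the outcome, as a careful person would: the job done as asked, in the order asked, and still so for the second after the job is handed in, with the robot touching nothing.
It also fails if it takes over 56 s, if anything falls off the work surface, if the arm or the gripper's body presses on something with over 40 N, if the wrist force passes 120 N, or if a joint passes its speed limit or range.

## Working session

There is one attempt and no reset: what is moved stays moved. The work goes in short steps, Python scripts to look and compute and a tool call to move; the robot and the scene stay as the last step left them, time stands still between calls to the robot, and variables do not carry over. Pictures are saved under pics/ and viewed, at most 10 in all, crops included, and the job is handed in when it is done.

Besides the shell and the picture viewer there is one more tool, called after "Request:" by a JSON object that holds its "method" and its "body". step_arm: Moves the arm, as the interface text tells. Shift numbers are shares of 8 cm and turn numbers shares of 180 degrees, none past 1 either way. Its arguments: {"type":"object","properties":{"motion":{"type":"array","items":{"type":"object","properties":{"wx":{"type":"number","minimum":-1,"maximum":1},"wy":{"type":"number","minimum":-1,"maximum":1},"wz":{"type":"number","minimum":-1,"maximum":1},"dx":{"type":"number","minimum":-1,"maximum":1},"dy":{"type":"number","minimum":-1,"maximum":1},"dz":{"type":"number","minimum":-1,"maximum":1},"claw":{"type":"number"}}}},"force":{"type":"number"}},"required":["motion"]}

```bash
mkdir -p pics; cat > h.py <<'E'
import numpy as np, cv2
from plant import get_state, viewer, workorder
def K(c):
    f=200/np.tan(np.radians(c['vfov'])/2); return np.array([[f,0,c['cx']],[0,f,c['cy']],[0,0,1]])
def ray(c,uv,z):
    p=cv2.undistortPoints(np.array(uv,float).reshape(-1,1,2),K(c),np.array(c['dist_coeffs']))[:,0]
    E=np.array(c['extrinsics']); d=np.c_[p,np.ones(len(p))]@E[:3,:3].T; o=E[:3,3]
    return o+d*((z-o[2])/d[:,2])[:,None]
def snap(n,save=None):
    im,d=viewer.snapshot(n)
    if save: cv2.imwrite('pics/'+save+'.png',im[:,:,::-1])
    return im,d
E
python3 - <<'E'
from h import *
s=get_state();print(s)
a,_=snap('top','top0');b,_=snap('scene','scene0')
cv2.imwrite('pics/both.png',cv2.resize(np.vstack([a,b])[:,:,::-1],(480,600)))
for n in('top','scene','wrist'):
    c=viewer.calibration(n);print(n,c['vfov'],c['cx'],c['cy'],np.round(c['extrinsics'],3).tolist())
E
```

```text
{'clock': 0.0, 'q': array([-1.24219922,  0.68997183, -0.19450019,  1.5663474 ,  0.15731637,
        0.90248331, -0.21511247]), 'qd': array([ 0.00025628, -0.00089434,  0.00114545,  0.00065373,  0.00138298,
        0.00105987, -0.00142451]), 'joint_torque': array([-2.41857524e-04, -5.27558577e+01, -1.26683548e+00, -1.53429973e+01,
       -5.26543683e-02,  6.59255980e-03,  1.69938462e-04]), 'tool_pos': array([0.18146643, 0.59741849, 0.23791637]), 'eef_rot': array([ 1.46829798e-01,  9.89161354e-01, -9.06958511e-04, -5.74335330e-05]), 'contact_force': array([-0.0125187 , -0.85032556,  0.38242528]), 'moment': array([0.02876813, 0.0113819 , 0.02944333]), 'finger_force': 0.0, 'opening': 1.0005382511277336}
top 43.52586084591594 324.0555177631026 198.31837345429568 [[-0.006, -0.995, 0.096, 0.419], [-1.0, 0.006, -0.005, 0.005], [0.004, -0.096, -0.995, 1.416], [0.0, 0.0, 0.0, 1.0]]
scene 52.230655410180134 319.12442053402316 209.0048044903268 [[-0.479, 0.581, -0.658, 1.27], [0.878, 0.333, -0.345, 0.369], [0.019, -0.743, -0.669, 0.817], [0.0, 0.0, 0.0, 1.0]]
wrist 64.01091888840376 318.5732139154672 197.63181280049818 [[0.29, 0.917, 0.273, 0.111], [0.957, -0.277, -0.085, 0.62], [-0.002, 0.286, -0.958, 0.384], [0.0, 0.0, 0.0, 1.0]]
```

View pics/top0.png

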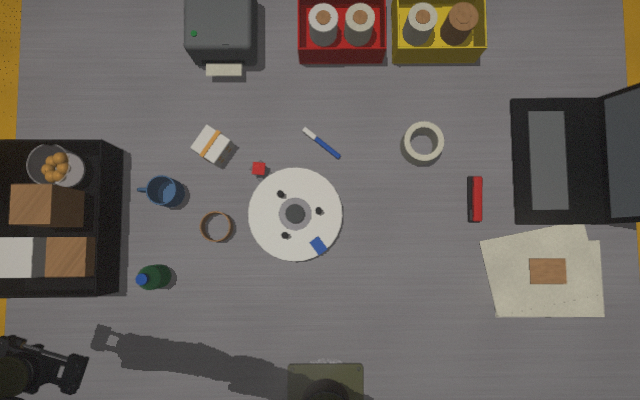

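View pics/scene0.png

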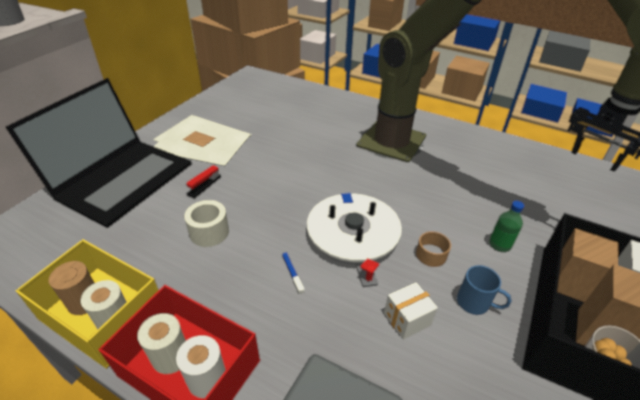

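The top view shows the disc at about (295,214), the red pointer at (259,169), the blue stripe at (318,245), and pegs at (281,195), (319,211) and (285,235). The core (216,227), mug and box lie to the left of the disc, and the marker (322,143) lies above it.

```bash
cat >> h.py <<'E'
def blue(im,roi):
    h=cv2.cvtColor(im,cv2.COLOR_RGB2HSV); m=cv2.inRange(h,(105,120,60),(130,255,255))
    k=np.zeros_like(m);x0,y0,x1,y1=roi;k[y0:y1,x0:x1]=m[y0:y1,x0:x1];return k
def biggest(m):
    n,l,s,c=cv2.connectedComponentsWithStats(m); i=1+np.argmax(s[1:,4]); return (l==i).astype(np.uint8)*255,c[i],s[i,4]
E
python3 - <<'E'
from h import *
for n,roi in(('top',(240,160,350,268)),('scene',(300,185,410,270))):
    im=cv2.imread(f'pics/{n}0.png')[:,:,::-1].copy();c=viewer.calibration(n)
    h=cv2.cvtColor(im,cv2.COLOR_RGB2HSV)
    w=cv2.inRange(h,(0,0,150),(180,60,255)); x0,y0,x1,y1=roi
    k=np.zeros_like(w);k[y0:y1,x0:x1]=w[y0:y1,x0:x1];k,_,_=biggest(k)
    ct=max(cv2.findContours(k,cv2.RETR_EXTERNAL,cv2.CHAIN_APPROX_NONE)[0],key=cv2.contourArea)
    P=ray(c,cv2.convexHull(ct)[:,0],.042)
    A=np.c_[2*P[:,:2],np.ones(len(P))];s=np.linalg.lstsq(A,(P[:,:2]**2).sum(1),rcond=None)[0]
    r=np.sqrt(s[2]+s[0]**2+s[1]**2);print(n,'centre',s[:2],'r',r)
    mb,cb,ab=biggest(blue(im,roi));B=ray(c,[cb],.042)[0,:2]-s[:2];print('stripe',ab,np.hypot(*B),np.arctan2(B[1],B[0]))
    red=cv2.inRange(h,(0,150,80),(8,255,255))|cv2.inRange(h,(172,150,80),(180,255,255))
    k=np.zeros_like(red);k[y0-20:y1+20,x0-20:x1+20]=red[y0-20:y1+20,x0-20:x1+20]
    m,cr,ar=biggest(k);R=ray(c,[cr],.05)[0,:2]-s[:2];print('red',ar,cr,np.hypot(*R),np.arctan2(R[1],R[0]))
    dk=cv2.inRange(h,(0,0,0),(180,255,50))
    k=np.zeros_like(dk);k[y0:y1,x0:x1]=dk[y0:y1,x0:x1]
    nn,l,st,ce=cv2.connectedComponentsWithStats(k)
    for i in range(1,nn):
        if 10<st[i,4]<300:
            D=ray(c,[ce[i]],.07)[0,:2]-s[:2];print('dark',st[i,4],ce[i].round(),np.hypot(*D),np.arctan2(D[1],D[0]))
    cv2.imwrite(f'pics/{n}_c.png',cv2.resize(im[y0-25:y1+25,x0-25:x1+25,::-1],None,fx=3.5,fy=3.5))
E
```

```text
top centre [0.50989384 0.07982489] r 0.12889662712437894
stripe 158 0.10873057473016391 -2.506555409164899
red 140 [258.33571429 168.02857143] 0.15975307293662255 0.6699539113463452
scene centre [0.46779661 0.08839401] r 0.18375446938511136
stripe 62 0.0850465593591103 -2.126686921945858
red 198 [369.02020202 267.8030303 ] 0.19808037582608562 0.49265413459694646
dark 29 [372. 209.] 0.02199038406300277 1.860273553398389
dark 30 [332. 211.] 0.09036004205054897 -0.8659875538541373
dark 79 [357. 230.] 0.09389240544266327 0.21954941228095928
```

View pics/top_c.png

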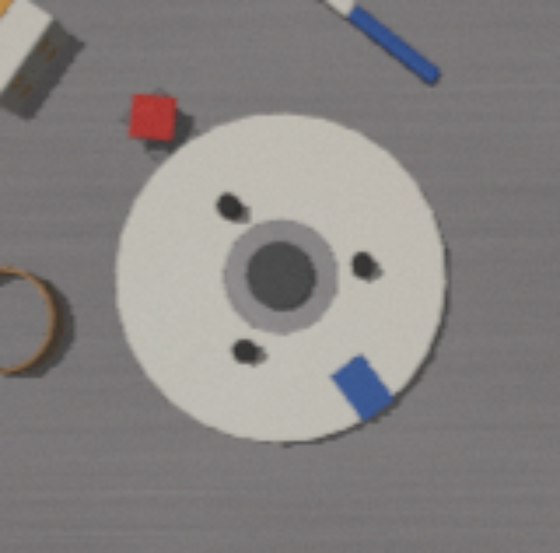

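Disc centre is (0.510, 0.080) and the fitted radius of 0.129 matches the given 0.130. The wheel is at about -3.18 rad, within the given range. Peg_a is at about (0.517, 0.015). I'll move the arm over with the fingers closed and tool y aligned with world y.

Request:
{"method": "step_arm", "body": {"motion": [{"dx":-0.46,"dy":-0.45,"wz":-0.047,"claw":0},{"dx":-0.92,"dy":-0.9,"wz":-0.094,"claw":0},{"dx":-0.92,"dy":-0.9,"wz":-0.094,"claw":0},{"dx":-0.92,"dy":-0.9,"wz":-0.094,"claw":0}]}}

```text
$.motion[0]: bad value
```

Request:
{"method": "step_arm", "body": {"motion": [{"dx":-0.5,"dy":-0.5,"claw":0},{"dx":-1,"dy":-1,"claw":0},{"dx":-1,"dy":-1,"claw":0}]}}

```text
$.motion[0]: bad value
```

Request:
{"method": "step_arm", "body": {"motion": [{"dx":-0.5,"dy":-0.5,"claw":0},{"dx":-1,"dy":-1,"claw":0},{"dx":-1,"dy":-1,"claw":0}]}}

```text
$.motion[0]: bad value
```

Request:
{"method": "step_arm", "body": {"motion": [{"dx":-0.2,"dy":-0.5,"claw":0},{"dx":-0.4,"dy":-1,"claw":0},{"dx":-0.4,"dy":-1,"claw":0}]}}

```text
$.motion[0]: bad value
```

Request:
{"method": "step_arm", "body": {"motion": [{"dx":-0.2,"dy":-0.5,"claw":0},{"dx":-0.4,"dy":-1,"claw":0},{"dx":-0.4,"dy":-1,"claw":0}]}}

```text
$.motion[0]: bad value
```

Request:
{"method": "step_arm", "body": {"motion": [{"dy":-0.5,"claw":0},{"dy":-1,"claw":0},{"dy":-1,"claw":0}]}}

```text
$.motion[0]: bad value
```

Request:
{"method": "step_arm", "body": {"motion": [{"dx":-0.46,"dy":-0.45,"dz":0,"wx":0,"wy":0,"wz":-0.047,"claw":0},{"dx":-0.92,"dy":-0.9,"dz":0,"wx":0,"wy":0,"wz":-0.094,"claw":0},{"dx":-0.92,"dy":-0.9,"dz":0,"wx":0,"wy":0,"wz":-0.094,"claw":0},{"dx":-0.92,"dy":-0.9,"dz":0,"wx":0,"wy":0,"wz":-0.094,"claw":0}]}}

```text
clock: 0.5
tool_pos: [0.2324, 0.5064, 0.2386]
eef_rot: [0.002, 1.0, -0.001, 0.0]
contact_force: [-1.4, 0.5, -0.4]
opening: 0.66
finger_force: 0.0
```

Request:
{"method": "step_arm", "body": {"motion": [{"dx":-0.5,"dy":-0.5,"dz":0,"wx":0,"wy":0,"wz":0,"claw":0},{"dx":-1,"dy":-1,"dz":0,"wx":0,"wy":0,"wz":0,"claw":0},{"dx":-1,"dy":-1,"dz":0,"wx":0,"wy":0,"wz":0,"claw":0}]}}

```text
clock: 0.8
tool_pos: [0.3149, 0.4247, 0.2384]
eef_rot: [0.003, 1.0, -0.001, 0.001]
contact_force: [0.4, -0.7, -0.1]
opening: 0.389
finger_force: 0.0
```

Request:
{"method": "step_arm", "body": {"motion": [{"dx":-0.5,"dy":-0.5,"dz":0,"wx":0,"wy":0,"wz":0,"claw":0},{"dx":-1,"dy":-1,"dz":0,"wx":0,"wy":0,"wz":0,"claw":0},{"dx":-1,"dy":-1,"dz":0,"wx":0,"wy":0,"wz":0,"claw":0}]}}

```text
clock: 1.1
tool_pos: [0.3951, 0.3446, 0.2384]
eef_rot: [0.003, 1.0, -0.001, 0.001]
contact_force: [-0.5, -0.4, -0.6]
opening: 0.117
finger_force: 0.0
```

Request:
{"method": "step_arm", "body": {"motion": [{"dx":-0.2,"dy":-0.5,"dz":0,"wx":0,"wy":0,"wz":0,"claw":0},{"dx":-0.4,"dy":-1,"dz":0,"wx":0,"wy":0,"wz":0,"claw":0},{"dx":-0.4,"dy":-1,"dz":0,"wx":0,"wy":0,"wz":0,"claw":0}]}}

```text
clock: 1.4
tool_pos: [0.4254, 0.2631, 0.2383]
eef_rot: [0.004, 1.0, -0.002, 0.0]
contact_force: [-0.2, -0.2, 1.0]
opening: 0.008
finger_force: 0.0
```

Request:
{"method": "step_arm", "body": {"motion": [{"dx":-0.2,"dy":-0.5,"dz":0,"wx":0,"wy":0,"wz":0,"claw":0},{"dx":-0.4,"dy":-1,"dz":0,"wx":0,"wy":0,"wz":0,"claw":0},{"dx":-0.4,"dy":-1,"dz":0,"wx":0,"wy":0,"wz":0,"claw":0}]}}

```text
clock: 1.7
tool_pos: [0.4573, 0.1837, 0.2384]
eef_rot: [0.004, 1.0, -0.002, 0.0]
contact_force: [0.6, -0.7, 0.2]
opening: 0.007
finger_force: 0.0
```

Request:
{"method": "step_arm", "body": {"motion": [{"dx":0,"dy":-0.5,"dz":0,"wx":0,"wy":0,"wz":0,"claw":0},{"dx":0,"dy":-1,"dz":0,"wx":0,"wy":0,"wz":0,"claw":0},{"dx":0,"dy":-1,"dz":0,"wx":0,"wy":0,"wz":0,"claw":0}]}}

```text
clock: 2.0
tool_pos: [0.4551, 0.1044, 0.2384]
eef_rot: [0.003, 1.0, -0.001, -0.001]
contact_force: [-0.4, 0.4, 0.3]
opening: 0.006
finger_force: 0.0
```

Request:
{"method": "step_arm", "body": {"motion": [{"dx":0,"dy":-0.5,"dz":0,"wx":0,"wy":0,"wz":0,"claw":0},{"dx":0,"dy":-1,"dz":0,"wx":0,"wy":0,"wz":0,"claw":0},{"dx":0,"dy":-1,"dz":0,"wx":0,"wy":0,"wz":0,"claw":0}]}}

```text
clock: 2.3
tool_pos: [0.4555, 0.0248, 0.2384]
eef_rot: [0.003, 1.0, -0.001, -0.0]
contact_force: [0.2, 0.3, -0.2]
opening: 0.009
finger_force: 0.0
```

```bash
python3 - <<'E'
from h import *
c=viewer.calibration('wrist');a,_=snap('wrist','w1');b,_=snap('top','top1')
np.save('w1.npy',c['extrinsics'])
cv2.imwrite('pics/both1.png',np.hstack([cv2.resize(a,(400,250)),cv2.resize(b,(400,250))])[:,:,::-1])
E
```

```text
(no output)
```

View pics/both1.png

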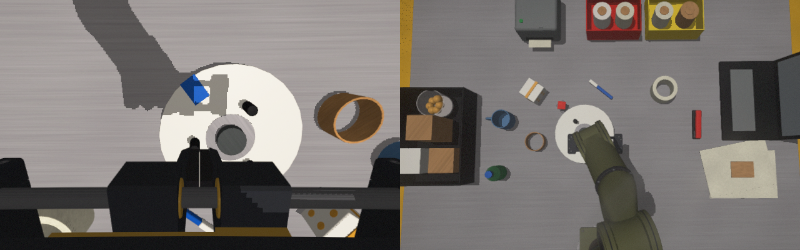

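The wrist and top views show the finger at the near side of the disc, clear of all the pegs, with the stripe undisturbed. I'll descend to about 15 mm above the disc.

Request:
{"method": "step_arm", "body": {"motion": [{"dx":0,"dy":-0.05,"dz":0.5,"wx":0,"wy":0,"wz":0,"claw":0},{"dx":0,"dy":-0.09,"dz":1,"wx":0,"wy":0,"wz":0,"claw":0}]}}

```text
clock: 2.6
tool_pos: [0.4574, 0.0243, 0.1587]
eef_rot: [-0.002, 1.0, 0.002, 0.003]
contact_force: [0.4, 0.7, -0.7]
opening: 0.0
finger_force: 0.0
```

Request:
{"method": "step_arm", "body": {"motion": [{"dx":0,"dy":0,"dz":0.5,"wx":0,"wy":0,"wz":0,"claw":0},{"dx":0,"dy":0,"dz":1,"wx":0,"wy":0,"wz":0,"claw":0},{"dx":0,"dy":0,"dz":1,"wx":0,"wy":0,"wz":0,"claw":0}]}}

```text
clock: 2.9
tool_pos: [0.4532, 0.0241, 0.0747]
eef_rot: [-0.003, 1.0, 0.0, -0.004]
contact_force: [0.2, -0.2, 1.0]
opening: 0.006
finger_force: 0.0
```

Request:
{"method": "step_arm", "body": {"motion": [{"dx":0,"dy":0,"dz":0.15,"wx":0,"wy":0,"wz":0,"claw":0},{"dx":0,"dy":0,"dz":0.27,"wx":0,"wy":0,"wz":0,"claw":0},{"dx":0,"dy":0,"dz":0.27,"wx":0,"wy":0,"wz":0,"claw":0},{"dx":0,"dy":0,"dz":0.27,"wx":0,"wy":0,"wz":0,"claw":0}]}}

```text
clock: 3.3
tool_pos: [0.456, 0.0215, 0.0581]
eef_rot: [-0.001, 1.0, 0.0, 0.001]
contact_force: [0.0, -0.7, 0.1]
opening: 0.005
finger_force: 0.0
```

Request:
{"method": "step_arm", "body": {"motion": [{"dx":-0.21,"dy":-0.04,"dz":0,"wx":0,"wy":0,"wz":0,"claw":0},{"dx":-0.42,"dy":-0.04,"dz":0,"wx":0,"wy":0,"wz":0,"claw":0},{"dx":-0.63,"dy":-0.04,"dz":0,"wx":0,"wy":0,"wz":0,"claw":0},{"dx":-0.84,"dy":-0.04,"dz":0,"wx":0,"wy":0,"wz":0,"claw":0},{"dx":-0.76,"dy":-0.1,"dz":-0.5,"wx":0,"wy":0,"wz":0,"claw":0},{"dx":-0.76,"dy":-0.5,"dz":-0.9,"wx":0,"wy":0,"wz":0,"claw":0},{"dx":-0.76,"dy":-0.8,"dz":-0.9,"wx":0,"wy":0,"wz":0,"claw":0}]}}

```text
clock: 4.0
tool_pos: [0.5186, -0.0443, 0.1337]
eef_rot: [-0.0, 1.0, -0.0, 0.004]
contact_force: [0.9, 0.6, 0.2]
opening: 0.006
finger_force: 0.0
```

```bash
cat >> h.py <<'E'
C=np.array([.510,.080]); PA=.670
def angles(im,n,roi):
    m=blue(im,roi); c=viewer.calibration(n); k,l,s,ce=cv2.connectedComponentsWithStats(m); out=[]
    for i in range(1,k):
        if s[i,4]<12: continue
        B=ray(c,[ce[i]],.042)[0,:2]-C; out.append((int(s[i,4]),round(float(np.hypot(*B)),4),round(float(np.mod(np.arctan2(B[1],B[0])-PA+np.pi,2*np.pi)-np.pi),3)))
    return out
E
python3 - <<'E'
from h import *
print(get_state()['tool_pos'])
for i in range(4):
    t=get_state()['clock'];a,_=viewer.snapshot('top');print(t,angles(a,'top',(240,160,350,268)))
cv2.imwrite('pics/t2.png',a[130:290,200:390,::-1].repeat(3,0).repeat(3,1))
E
```

```text
[ 0.51858416 -0.04430218  0.13365931]
4.0 []
4.05 []
4.1 [(25, 0.0926, -1.517)]
4.15 [(97, 0.1083, -1.373)]
```

View pics/t2.png

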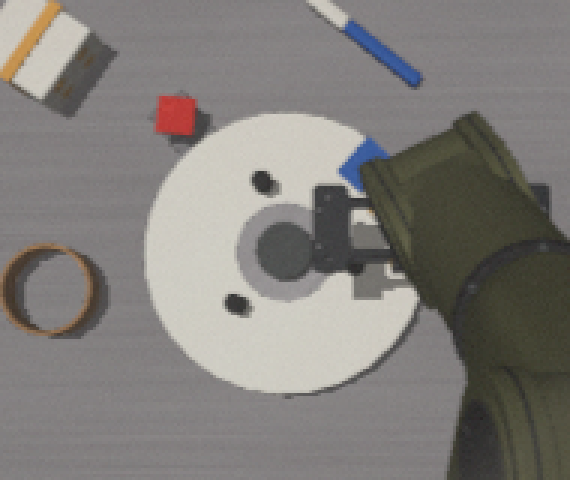

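The disc is spinning at about 3 rad/s with the finger clear; the stripe is at about (365,160) in the crop, heading towards the red pointer at (177,115). Next I'll hover over the rim.

Request:
{"method": "step_arm", "body": {"motion": [{"dx":0.05,"dy":0.1,"dz":0.25,"wx":0,"wy":0,"wz":0,"claw":0},{"dx":0.1,"dy":0.18,"dz":0.5,"wx":0,"wy":0,"wz":0,"claw":0},{"dx":0.1,"dy":0.18,"dz":0.7,"wx":0,"wy":0,"wz":0,"claw":0},{"dx":0.1,"dy":0.18,"dz":0.9,"wx":0,"wy":0,"wz":0,"claw":0},{"dx":0.1,"dy":0.18,"dz":0.98,"wx":0,"wy":0,"wz":0,"claw":0},{"dx":0.1,"dy":0.18,"dz":0.98,"wx":0,"wy":0,"wz":0,"claw":0}]}}

```text
clock: 4.8
tool_pos: [0.5076, -0.0275, 0.0501]
eef_rot: [-0.001, 1.0, 0.0, -0.001]
contact_force: [-0.7, 0.4, 0.5]
opening: 0.006
finger_force: 0.0
```

```bash
python3 - <<'E'
from h import *
print(get_state()['tool_pos'])
for i in range(6):
    t=get_state()['clock'];a,_=viewer.snapshot('top');print(t,angles(a,'top',(240,160,350,268)))
E
```

```text
[ 0.50758833 -0.02747213  0.05005006]
4.8 [(148, 0.1078, 0.534)]
4.85 [(149, 0.1076, 0.68)]
4.9 [(148, 0.1082, 0.823)]
4.95 [(149, 0.1076, 0.968)]
5.0 [(150, 0.1073, 1.114)]
5.05 [(148, 0.1073, 1.257)]
```

Request:
{"method": "step_arm", "body": {"motion": [{"dx":0,"dy":0,"dz":0,"wx":0,"wy":0,"wz":0,"claw":0},{"dx":0,"dy":0,"dz":0,"wx":0,"wy":0,"wz":0,"claw":0},{"dx":0,"dy":0,"dz":0,"wx":0,"wy":0,"wz":0,"claw":0},{"dx":0,"dy":0,"dz":0,"wx":0,"wy":0,"wz":0,"claw":0},{"dx":0,"dy":0,"dz":0,"wx":0,"wy":0,"wz":0,"claw":0},{"dx":0,"dy":0,"dz":0,"wx":0,"wy":0,"wz":0,"claw":0},{"dx":0,"dy":0,"dz":0,"wx":0,"wy":0,"wz":0,"claw":0},{"dx":0,"dy":0,"dz":0,"wx":0,"wy":0,"wz":0,"claw":0}]}}

```text
clock: 5.9
tool_pos: [0.5082, -0.0289, 0.0507]
eef_rot: [-0.0, 1.0, 0.0, 0.0]
contact_force: [-0.2, 0.4, 0.3]
opening: 0.007
finger_force: 0.0
```

Request:
{"method": "step_arm", "body": {"motion": [{"dx":0,"dy":0,"dz":0,"wx":0,"wy":0,"wz":0,"claw":0},{"dx":0,"dy":0,"dz":0,"wx":0,"wy":0,"wz":0,"claw":0},{"dx":0,"dy":0,"dz":0,"wx":0,"wy":0,"wz":0,"claw":0},{"dx":0,"dy":0,"dz":0,"wx":0,"wy":0,"wz":0,"claw":0},{"dx":0,"dy":0,"dz":0,"wx":0,"wy":0,"wz":0,"claw":0},{"dx":0,"dy":0,"dz":0,"wx":0,"wy":0,"wz":0,"claw":0},{"dx":0,"dy":0,"dz":0,"wx":0,"wy":0,"wz":0,"claw":0},{"dx":0,"dy":0,"dz":0,"wx":0,"wy":0,"wz":0,"claw":0}]}}

```text
clock: 6.7
tool_pos: [0.5082, -0.0289, 0.0507]
eef_rot: [-0.0, 1.0, 0.0, 0.0]
contact_force: [0.0, -0.2, 1.0]
opening: 0.004
finger_force: 0.0
```

Request:
{"method": "step_arm", "body": {"motion": [{"dx":0,"dy":0,"dz":0,"wx":0,"wy":0,"wz":0,"claw":0},{"dx":0,"dy":0,"dz":0,"wx":0,"wy":0,"wz":0,"claw":0},{"dx":0,"dy":0,"dz":0,"wx":0,"wy":0,"wz":0,"claw":0},{"dx":0,"dy":0,"dz":0,"wx":0,"wy":0,"wz":0,"claw":0},{"dx":0,"dy":0,"dz":0,"wx":0,"wy":0,"wz":0,"claw":0},{"dx":0,"dy":0,"dz":0,"wx":0,"wy":0,"wz":0,"claw":0},{"dx":0,"dy":0,"dz":0,"wx":0,"wy":0,"wz":0,"claw":0},{"dx":0,"dy":0,"dz":0,"wx":0,"wy":0,"wz":0,"claw":0}]}}

```text
clock: 7.5
tool_pos: [0.5082, -0.0288, 0.0507]
eef_rot: [-0.0, 1.0, 0.0, 0.0]
contact_force: [-0.8, -0.2, -0.2]
opening: 0.007
finger_force: 0.0
```

Request:
{"method": "step_arm", "body": {"motion": [{"dx":0,"dy":0,"dz":0,"wx":0,"wy":0,"wz":0,"claw":0},{"dx":0,"dy":0,"dz":0,"wx":0,"wy":0,"wz":0,"claw":0},{"dx":0,"dy":0,"dz":0,"wx":0,"wy":0,"wz":0,"claw":0},{"dx":0,"dy":0,"dz":0,"wx":0,"wy":0,"wz":0,"claw":0},{"dx":0,"dy":0,"dz":0,"wx":0,"wy":0,"wz":0,"claw":0},{"dx":0,"dy":0,"dz":0,"wx":0,"wy":0,"wz":0,"claw":0},{"dx":0,"dy":0,"dz":0,"wx":0,"wy":0,"wz":0,"claw":0},{"dx":0,"dy":0,"dz":0,"wx":0,"wy":0,"wz":0,"claw":0}]}}

```text
clock: 8.3
tool_pos: [0.5081, -0.0288, 0.0507]
eef_rot: [-0.0, 1.0, 0.0, -0.0]
contact_force: [-0.0, -0.3, 0.1]
opening: 0.011
finger_force: 0.0
```

```bash
python3 - <<'E'
from h import *
print(get_state()['tool_pos'])
for i in range(20):
    t=get_state()['clock'];a,_=viewer.snapshot('top');print(t,angles(a,'top',(240,160,350,268)))
E
```

```text
[ 0.50814958 -0.0288447   0.05069702]
8.3 [(155, 0.109, 3.017)]
8.35 [(147, 0.1078, 3.119)]
8.4 [(122, 0.1048, -3.071)]
8.45 [(82, 0.0999, -2.965)]
8.5 [(53, 0.0962, -2.869)]
8.55 [(30, 0.0933, -2.791)]
8.6 []
8.65 []
8.7 []
8.75 []
8.8 []
8.85 []
8.9 []
8.95 []
9.0 []
9.05 []
9.1 [(41, 0.1108, -1.543)]
9.15 [(96, 0.1102, -1.496)]
9.2 [(142, 0.1095, -1.435)]
9.25 [(148, 0.1088, -1.34)]
```

Speed is now about 1.9 rad/s. The pass at about t = 14.6 s (around 1 rad/s) is the one to stop on. I'll wait and lower the hover to about 5 mm above the rim.

Request:
{"method": "step_arm", "body": {"motion": [{"dx":0,"dy":0,"dz":0.02,"wx":0,"wy":0,"wz":0,"claw":0},{"dx":0,"dy":0,"dz":0.04,"wx":0,"wy":0,"wz":0,"claw":0},{"dx":0,"dy":0,"dz":0.05,"wx":0,"wy":0,"wz":0,"claw":0},{"dx":0,"dy":0,"dz":0.05,"wx":0,"wy":0,"wz":0,"claw":0},{"dx":0,"dy":0,"dz":0.05,"wx":0,"wy":0,"wz":0,"claw":0},{"dx":0,"dy":0,"dz":0.05,"wx":0,"wy":0,"wz":0,"claw":0},{"dx":0,"dy":0,"dz":0.05,"wx":0,"wy":0,"wz":0,"claw":0},{"dx":0,"dy":0,"dz":0.05,"wx":0,"wy":0,"wz":0,"claw":0}]}}

```text
clock: 10.1
tool_pos: [0.5082, -0.0289, 0.0467]
eef_rot: [-0.0, 1.0, 0.0, 0.0]
contact_force: [0.0, -0.0, 0.1]
opening: 0.007
finger_force: 0.0
```

Request:
{"method": "step_arm", "body": {"motion": [{"dx":0,"dy":0,"dz":0,"wx":0,"wy":0,"wz":0,"claw":0},{"dx":0,"dy":0,"dz":0,"wx":0,"wy":0,"wz":0,"claw":0},{"dx":0,"dy":0,"dz":0,"wx":0,"wy":0,"wz":0,"claw":0},{"dx":0,"dy":0,"dz":0,"wx":0,"wy":0,"wz":0,"claw":0},{"dx":0,"dy":0,"dz":0,"wx":0,"wy":0,"wz":0,"claw":0},{"dx":0,"dy":0,"dz":0,"wx":0,"wy":0,"wz":0,"claw":0},{"dx":0,"dy":0,"dz":0,"wx":0,"wy":0,"wz":0,"claw":0},{"dx":0,"dy":0,"dz":0,"wx":0,"wy":0,"wz":0,"claw":0}]}}

```text
clock: 10.9
tool_pos: [0.5082, -0.0289, 0.0467]
eef_rot: [-0.0, 1.0, 0.0, 0.0]
contact_force: [0.4, 0.4, -0.0]
opening: 0.006
finger_force: 0.0
```

```bash
python3 - <<'E'
from h import *
print(get_state()['tool_pos'])
for i in range(3):
    t=get_state()['clock'];a,_=viewer.snapshot('top');print(t,angles(a,'top',(240,160,350,268)))
E
```

```text
[ 0.5081723  -0.02885023  0.04671099]
10.9 [(150, 0.1075, 1.633)]
10.95 [(152, 0.1074, 1.715)]
11.0 [(151, 0.1079, 1.799)]
```

Request:
{"method": "step_arm", "body": {"motion": [{"dx":0,"dy":0,"dz":0,"wx":0,"wy":0,"wz":0,"claw":0},{"dx":0,"dy":0,"dz":0,"wx":0,"wy":0,"wz":0,"claw":0},{"dx":0,"dy":0,"dz":0,"wx":0,"wy":0,"wz":0,"claw":0},{"dx":0,"dy":0,"dz":0,"wx":0,"wy":0,"wz":0,"claw":0},{"dx":0,"dy":0,"dz":0,"wx":0,"wy":0,"wz":0,"claw":0},{"dx":0,"dy":0,"dz":0,"wx":0,"wy":0,"wz":0,"claw":0},{"dx":0,"dy":0,"dz":0,"wx":0,"wy":0,"wz":0,"claw":0},{"dx":0,"dy":0,"dz":0,"wx":0,"wy":0,"wz":0,"claw":0}]}}

```text
clock: 11.85
tool_pos: [0.5082, -0.0288, 0.0467]
eef_rot: [-0.0, 1.0, 0.0, 0.0]
contact_force: [0.2, 0.0, 0.0]
opening: 0.001
finger_force: 0.0
```

Request:
{"method": "step_arm", "body": {"motion": [{"dx":0,"dy":0,"dz":0,"wx":0,"wy":0,"wz":0,"claw":0},{"dx":0,"dy":0,"dz":0,"wx":0,"wy":0,"wz":0,"claw":0},{"dx":0,"dy":0,"dz":0,"wx":0,"wy":0,"wz":0,"claw":0},{"dx":0,"dy":0,"dz":0,"wx":0,"wy":0,"wz":0,"claw":0},{"dx":0,"dy":0,"dz":0,"wx":0,"wy":0,"wz":0,"claw":0},{"dx":0,"dy":0,"dz":0,"wx":0,"wy":0,"wz":0,"claw":0},{"dx":0,"dy":0,"dz":0,"wx":0,"wy":0,"wz":0,"claw":0},{"dx":0,"dy":0,"dz":0,"wx":0,"wy":0,"wz":0,"claw":0}]}}

```text
clock: 12.65
tool_pos: [0.5082, -0.0288, 0.0467]
eef_rot: [-0.0, 1.0, 0.0, -0.0]
contact_force: [-0.4, -0.2, 0.4]
opening: 0.002
finger_force: 0.0
```

Request:
{"method": "step_arm", "body": {"motion": [{"dx":0,"dy":0,"dz":0,"wx":0,"wy":0,"wz":0,"claw":0},{"dx":0,"dy":0,"dz":0,"wx":0,"wy":0,"wz":0,"claw":0},{"dx":0,"dy":0,"dz":0,"wx":0,"wy":0,"wz":0,"claw":0},{"dx":0,"dy":0,"dz":0,"wx":0,"wy":0,"wz":0,"claw":0},{"dx":0,"dy":0,"dz":0,"wx":0,"wy":0,"wz":0,"claw":0}]}}

```text
clock: 13.15
tool_pos: [0.5082, -0.0289, 0.0467]
eef_rot: [-0.0, 1.0, 0.0, 0.0]
contact_force: [0.1, 1.0, -0.5]
opening: 0.009
finger_force: 0.0
```

```bash
python3 - <<'E'
from h import *
n=0
for i in range(16):
    t=get_state()['clock'];a,_=viewer.snapshot('top');r=angles(a,'top',(240,160,350,268));print(t,r)
    if r and r[0][0]>140:
        n+=1
        if n==5: break
h=cv2.cvtColor(a,cv2.COLOR_RGB2HSV);red=cv2.inRange(h,(0,150,80),(8,255,255))|cv2.inRange(h,(172,150,80),(180,255,255))
red[:140]=0;red[190:]=0;red[:,:230]=0;red[:,290:]=0
m,cr,ar=biggest(red);R=ray(viewer.calibration('top'),[cr],.05)[0,:2]-C;print(ar,cr,np.arctan2(R[1],R[0]))
E
```

```text
13.15 [(145, 0.1088, -1.322)]
13.2 [(145, 0.1085, -1.254)]
13.25 [(145, 0.1084, -1.191)]
13.3 [(148, 0.1086, -1.124)]
13.35 [(145, 0.1086, -1.062)]
139 [258.37410072 168.0647482 ] 0.6693786402666352
```

Request:
{"method": "step_arm", "body": {"motion": [{"dx":0,"dy":0,"dz":0,"wx":0,"wy":0,"wz":0,"claw":0},{"dx":0,"dy":0,"dz":0,"wx":0,"wy":0,"wz":0,"claw":0},{"dx":0,"dy":0,"dz":0,"wx":0,"wy":0,"wz":0,"claw":0},{"dx":0,"dy":0,"dz":0,"wx":0,"wy":0,"wz":0,"claw":0}]}}

```text
clock: 13.8
tool_pos: [0.5082, -0.0289, 0.0467]
eef_rot: [-0.0, 1.0, 0.0, 0.0]
contact_force: [-0.5, 0.6, -0.5]
opening: 0.008
finger_force: 0.0
```

```bash
python3 - <<'E'
from h import *
for i in range(2):
    t=get_state()['clock'];a,_=viewer.snapshot('top');print(t,angles(a,'top',(240,160,350,268)))
E
```

```text
13.8 [(141, 0.1083, -0.496)]
13.85 [(142, 0.1084, -0.437)]
```

Request:
{"method": "step_arm", "body": {"motion": [{"dx":0,"dy":0,"dz":0,"wx":0,"wy":0,"wz":0,"claw":0},{"dx":0,"dy":0,"dz":0,"wx":0,"wy":0,"wz":0,"claw":0},{"dx":0,"dy":0,"dz":0.085,"wx":0,"wy":0,"wz":0,"claw":0},{"dx":0,"dy":0,"dz":0.1,"wx":0,"wy":0,"wz":0,"claw":0},{"dx":0,"dy":0,"dz":0.1,"wx":0,"wy":0,"wz":0,"claw":0}]}}

```text
clock: 14.4
tool_pos: [0.5121, -0.0289, 0.0423]
eef_rot: [-0.0, 1.0, -0.0, 0.005]
contact_force: [-0.5, -0.4, 36.1]
opening: 0.003
finger_force: 18.2
```

```bash
python3 - <<'E'
from h import *
for i in range(5):
    s=get_state();a,_=viewer.snapshot('top');print(s['clock'],s['tool_pos'][2],s['contact_force'][2],angles(a,'top',(240,160,350,268)))
E
```

```text
14.4 0.042283492326581615 36.059018420784604 [(148, 0.1084, -0.019)]
14.45 0.0422948680657361 36.9001749365059 [(148, 0.1084, -0.021)]
14.5 0.042297727052609986 35.731808904455754 [(147, 0.1082, -0.02)]
14.55 0.04230907637519899 35.691944483576584 [(147, 0.1085, -0.02)]
14.6 0.04232276442183548 35.74147954978977 [(148, 0.1084, -0.021)]
```

It stopped at -0.02 rad. I'll lift off, shifting x as I go to cancel the arm's deflection so the disc isn't dragged back.

Request:
{"method": "step_arm", "body": {"motion": [{"dx":-0.05,"dy":0,"dz":-0.05,"wx":0,"wy":0,"wz":0,"claw":0},{"dx":-0.05,"dy":0,"dz":-0.4,"wx":0,"wy":0,"wz":0,"claw":0},{"dx":-0.05,"dy":0,"dz":-0.9,"wx":0,"wy":0,"wz":0,"claw":0},{"dx":-0.05,"dy":-0.5,"dz":-1,"wx":0,"wy":0,"wz":0,"claw":0},{"dx":-0.05,"dy":-0.5,"dz":-1,"wx":0,"wy":0,"wz":0,"claw":0},{"dx":-0.05,"dy":-0.5,"dz":-1,"wx":0,"wy":0,"wz":0,"claw":0},{"dx":-0.05,"dy":-0.5,"dz":-1,"wx":0,"wy":0,"wz":0,"claw":0}]}}

```text
clock: 15.35
tool_pos: [0.5118, -0.0678, 0.118]
eef_rot: [-0.001, 1.0, 0.0, -0.001]
contact_force: [-0.0, 0.1, -0.7]
opening: 0.009
finger_force: 0.0
```

```bash
python3 - <<'E'
from h import *
for i in range(5):
    s=get_state();a,_=snap('top','end');print(s['clock'],s['tool_pos'],s['contact_force'][2],angles(a,'top',(240,160,350,268)))
cv2.imwrite('pics/end_c.png',a[130:290,190:390,::-1].repeat(3,0).repeat(3,1))
E
```

```text
15.35 [ 0.51179891 -0.06784121  0.11802403] -0.6972949140260271 [(148, 0.1084, -0.021)]
15.4 [ 0.51179821 -0.06750759  0.11794953] -0.7818147709916027 [(148, 0.1084, -0.021)]
15.45 [ 0.51184127 -0.06740847  0.11800028] -0.6333801078260031 [(148, 0.1084, -0.021)]
15.5 [ 0.5118998  -0.06748725  0.11808252] -0.307755781901252 [(149, 0.1085, -0.02)]
15.55 [ 0.5119712  -0.06767462  0.11817749] -0.2462297522046918 [(148, 0.1087, -0.019)]
```

View pics/end_c.png

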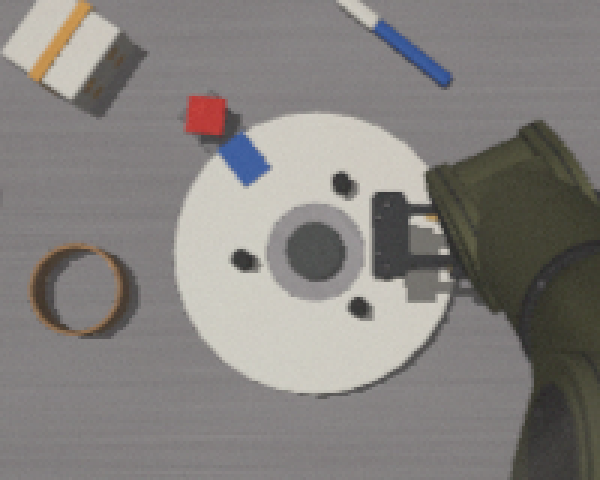

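The disc is at rest with the blue stripe at (245,158), in front of the red pointer at (207,116). The finger is clear and the neighbouring items haven't moved.

```bash
python3 -c "
from plant import workorder
print(workorder.finish_job())"
```

```text
the job is handed in; nothing more can be done
None
```

The job is done and handed in: I flicked the disc anticlockwise to about 3 rad/s and it ran on by itself past the pointer, then a fingertip on the rim stopped it in one go on a later pass, with the stripe about 0.02 rad short of the pointer, and I let go and left it there.

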